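# Load and tip the parts tray

## Robot

A 6-joint arm with a two-finger parallel gripper is mounted at the origin on the work surface. World frame = base frame: x ahead of the robot, y to its left, z up, the work surface at z = 0. Lengths are in m, angles in rad, forces in N, time in s.
With the tool pointing down it reaches from about 0.275 to 0.85 m from the base axis. Payload 5.2 kg.
Tool frame: the origin (TCP) lies midway between the tips of the shut fingers; the grasp point (between the pads) lies 19 mm behind it (env.pinch_z is the z of the grasp point in the tool frame, in m); z points along the fingers, y is the direction in which the jaws open and shut (so a half turn about z gives the same grasp; the last joint's range is limited). The gripper opens to 85 mm and grips with 20 to 120 N. Pads are 22 mm wide; open, the fingers measure 114 mm over their backs; the gripper's body (76 mm by 85 mm) begins 54 mm behind the grasp point. The pads swing forward as they close: fully open they stand 13 mm farther back than shut.
Start: joints at [-1.441, 0.259, 1.535, -0, 1.348, -0.203], TCP at [0.18, -0.52, 0.231] pointing down, gripper open.
Joint ranges: [-3.14, 3.14], [-0.91, 2.08], [0.19, 2.58], [-1.22, 4.36], [0.22, 2.71], [-3.12, 3.12]. Speed limits (rad/s): [2.57, 2.57, 3.14, 3.14, 3.14, 3.14].

## Interface

Orientations are given as a unit quaternion [x, y, z, w].
In Python, from station import env, imaging gives the robot as it stands.
- The arm moves only by the tool apply_moves, never from a script. Its argument "motion" is a list of rows, each a list of 3 entries, a list of its own where there are three numbers: the shift along the world's x, y, z in m, then the turn, a rotation vector about the world's x, y, z in rad, then the closure, from 0 (fully open) to 1 (shut). A call has exactly 8 rows; each row is the pose to reach, as a shift and turn from the pose measured when the call began; what a row does not reach only later rows make up. A row lasts 1/10 s, in which the tool goes at most 50 mm and 8.59 degrees, less where a joint would pass 70% of its speed; a pose out of reach is approached as far as the arm can. A call with a gripper value outside its range is refused whole. The fingers move at their own pace and stop on an object; "force" is the grip in N (left out, the last holds). Time passes only in rows, so rows that repeat a pose let the fingers close, or fill a call up. It gives the time, the measured TCP pose, the force and the opening at its end, in the units of the state.
- env.get_state(): the state, without advancing time (a new reading comes with each control period).
- imaging.read_camera(name): name is "scene" or "top" or "wrist"; returns the picture (400x640x3 uint8, blue, green, red); there is no depth.
- imaging.camera_model(name): a dict with "fx", "fy", "cx", "cy" (pixels), "pose" (4x4, takes a point from camera to world coordinates); the wrist camera has in their place "mount" (4x4, takes a point from camera to tool coordinates, whose origin is the TCP and whose axes are the flange's). Camera axes: x right, y down, z forward; pixel columns grow to the right and rows downward; lengths in m; the calibration is good to about 2 mm. A picture is of the moment at which its call begins: read the wrist's pose just before it. camera_model takes no time and is no camera call.
- env.close_job(): hands the job in, once; it reports no verdict.
The state is a dict: "clock": time; "joint_pos": joint angles; "qd": joint speeds; "joint_efforts": joint torques, N m; "eef_pos": TCP position; "tool_rot": TCP orientation; "wrist_force": force on the tool from outside, world axes, zero at the start; "moment": the same for the moment, N m; "width": opening from 0.0 (shut) to 1.0 (fully open).
Only numpy, scipy, OpenCV 4.12 (cv2) and the standard library are available. Lean on these libraries where they do the work, as an engineer would, in place of code of your own. Each camera call takes 0.05 s, during which the arm holds its last target.

## Task

Set the stray steel bushing from the bench down upright on the high floor of the hinged parts tray, together with the three already there, which you must not touch. Then press the tray's lip down until the tray rests on its stop, never pushing harder than 25 N, and keep it there until all four bushings have slid into the pocket. Ease the tray back up slowly under your finger, without letting it spring back, so that it ends level with all four bushings lying still in the pocket; leave the other things on the bench alone.

Things in the scene. Friction and masses are not known exactly. Their poses are not given: they have to be found in the camera images.
- stand: fixed aluminium stand of the tipping tray: base plate 260 x 160 x 10 mm, two upright cheeks 118 mm high on either side (outer faces 150 mm apart). Origin: centre of its underside on the bench; x points along the tray towards its pocket and lip, z up. The tray's hinge line is parallel to the stand's y axis, 100 mm above this origin
- tray (a joint): tilt of the tray (rad): 0 = level on its back stop, held there by a return spring; grows as the lip goes down; about 0.45 = on the rigid front stop. At the lip the spring pushes back with about 2.5 N when level, about 5 N near the stop (1.5 N either way with the load); at the stop the force then rises steeply, within a millimetre or so. Almost undamped: let go, it snaps back
- tray_lip (a point): point on the top of the flat lip (70 mm wide, 55 long, 6 thick) at the tray's pocket end, on its centre line, 172 mm from the hinge line and 12 mm above it (112 mm above the bench when level); 32 mm out from the end wall's face, 23 mm in from the free edge. The end wall stands 28 mm above the lip. Turns with the tray: at full tilt about 75 mm lower and 12 mm further in
- tray_pocket (a point): the tray is an open aluminium box 280 x 120 mm outside, 112 mm wide inside, wall tops 140 mm above the bench. Pocket: its last 90 mm at the lip end, floor 7 mm lower than the rest. This point is on the pocket floor, centre line, 93 mm from the hinge line; the pocket runs from 43 mm behind it (step) to 43 mm ahead (end wall). Axes: x to the lip, y across, z up; turn with the tray
- tray_upper (a point): point on the high floor (the 190 mm of the tray away from the lip; top 12 mm above the hinge line, 112 mm above the bench), on the centre line, 90 mm from the hinge line on the side away from the lip; the floor is free for about 35 mm around it. Slick: bushings start to slide at 0.2 to 0.3 rad of tilt. Axes as tray_pocket
- stray: the stray turned steel bushing, a plain upright round cylinder 24 mm across and 20 mm high with a small dark bore mark on top, 40 to 80 g; origin at its centre, 10 mm above its underside. It stands on the bench to the robot's right of the tray
- bushing1: turned steel bushing, a plain upright round cylinder 24 mm across and 20 mm high with a small dark bore mark on top, 40 to 80 g; origin at its centre, 10 mm above its underside. It stands on the tray's high floor at the start, within 45 mm of the hinge line
- bushing2: turned steel bushing, a plain upright round cylinder 24 mm across and 20 mm high with a small dark bore mark on top, 40 to 80 g; origin at its centre, 10 mm above its underside. It stands on the tray's high floor at the start, within 45 mm of the hinge line
- bushing3: turned steel bushing, a plain upright round cylinder 24 mm across and 20 mm high with a small dark bore mark on top, 40 to 80 g; origin at its centre, 10 mm above its underside. It stands on the tray's high floor at the start, within 45 mm of the hinge line
- driver: bystander: screwdriver with a yellow handle lying on the bench; origin under its middle
- relay: bystander: black relay block 60 x 45 x 55 mm standing on the bench; origin at the centre of its underside
- jar: bystander: clear jar with a white cap, 60 mm across, 70 mm high; origin at the centre of its underside

How it is judged:
By the outcome, as a careful person would: the job done as asked, in the order asked, and still so for the second after the job is handed in, with the robot touching nothing.
It also fails if it takes over 72 s, if anything falls off the work surface, if the arm or the gripper's body presses on something with over 40 N, if the wrist force passes 120 N, or if a joint passes its speed limit or range.

## Working session

There is one attempt and no reset: what is moved stays moved. The work goes in short steps, Python scripts to look and compute and a tool call to move; the robot and the scene stay as the last step left them, time stands still between calls to the robot, and variables do not carry over. Pictures are saved under pics/ and viewed, and the job is handed in when it is done.

Besides the shell and the picture viewer there is one more tool, called after "Request:" as a command line: name --argument value ..., lists and objects as JSON in quotes. apply_moves: Moves the arm, as the interface text tells. Its arguments: {"type":"object","properties":{"motion":{"type":"array","items":{"type":"array"}},"force":{"type":"number"}},"required":["motion"]}

```bash
ls; mkdir -p pics; python3 - <<'E'
from station import env, imaging
import cv2
print(env.get_state()); print(env.pinch_z)
for n in ["scene","top","wrist"]:
    im=imaging.read_camera(n); cv2.imwrite(f"pics/{n}0.png",im)
    print(n,imaging.camera_model(n))
E
```

```text
pics
{'clock': 0.0, 'joint_pos': array([-1.44078903e+00,  2.59335798e-01,  1.53613661e+00,  1.05417835e-05,
        1.34798795e+00, -2.02789377e-01]), 'qd': array([-0.00048135, -0.0024805 ,  0.00030348, -0.00213014,  0.000274  ,
        0.00181896]), 'joint_efforts': array([-1.54644989e-03, -4.46034980e+01, -2.90575165e+01, -5.09409947e-04,
        1.17085566e-02,  1.15583543e-06]), 'eef_pos': array([ 0.17963674, -0.51925651,  0.23045709]), 'tool_rot': array([ 9.86187474e-01,  1.65630291e-01,  3.91125456e-05, -9.33049347e-04]), 'wrist_force': array([ 0.06407279, -0.3101483 ,  0.04658427]), 'moment': array([-0.03031687,  0.01258243,  0.05893295]), 'width': 1.0048119815129137}
-0.0187
scene {'fx': 378.97063444892854, 'fy': 378.97063444892854, 'cx': 317.17027413277646, 'cy': 199.68882632192305, 'pose': array([[ 0.41481144,  0.49862622, -0.76111981,  1.40634732],
       [ 0.90952212, -0.2028795 ,  0.36278012, -0.35976105],
       [ 0.02647607, -0.84274065, -0.53766832,  0.6588089 ],
       [ 0.        ,  0.        ,  0.        ,  1.        ]])}
top {'fx': 423.8196568136853, 'fy': 423.8196568136853, 'cx': 317.9434767258631, 'cy': 200.21620559211112, 'pose': array([[ 0.0405022 , -0.9789635 ,  0.1999751 ,  0.43138053],
       [-0.99917721, -0.04010646,  0.00603133,  0.00122441],
       [ 0.00211584, -0.20005485, -0.97978242,  1.03369419],
       [ 0.        ,  0.        ,  0.        ,  1.        ]])}
wrist {'fx': 305.93054614597384, 'fy': 305.93054614597384, 'cx': 323.8059136122238, 'cy': 201.25828321103222, 'mount': array([[-1.16701148e-03, -9.58580945e-01, -2.84817854e-01,
         7.16115619e-02],
       [ 9.99999291e-01, -1.05135182e-03, -5.58970666e-04,
         8.94543062e-04],
       [ 2.36374859e-04, -2.84818305e-01,  9.58581492e-01,
        -1.42442917e-01],
       [ 0.00000000e+00,  0.00000000e+00,  0.00000000e+00,
         1.00000000e+00]])}
```

View pics/top0.png

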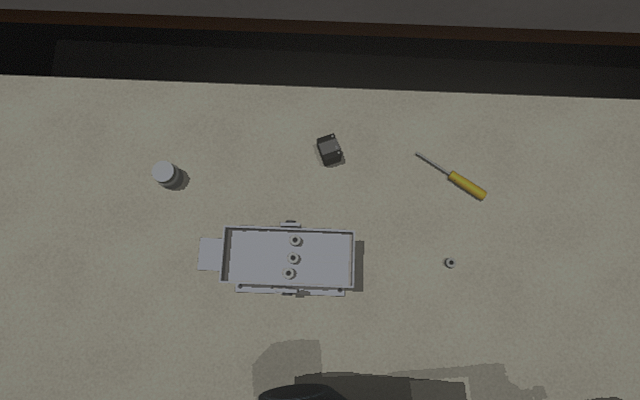

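View pics/scene0.png

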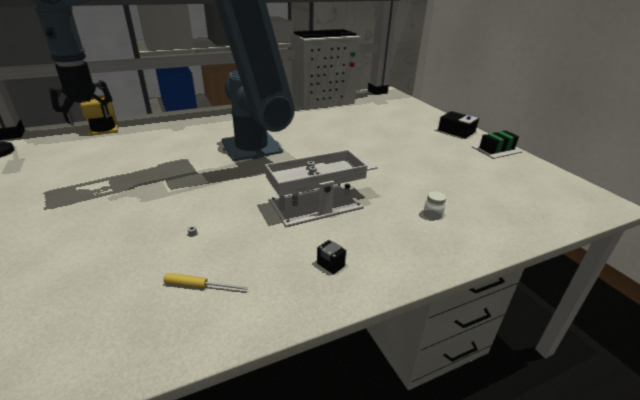

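View pics/wrist0.png

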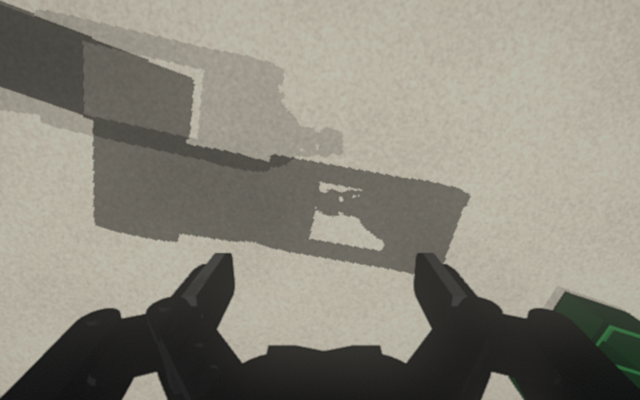

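The top view shows the tray with its lip at left (about 210,254), three bushings at about (295,240), (293,258) and (289,272), and the stray at (450,263). The scene view agrees, and nothing of interest is in the wrist view yet. Next I'll measure the positions.

```bash
cat > h.py <<'E'
import numpy as np, cv2
from station import env, imaging
from scipy.spatial.transform import Rotation as R
def model(n, st=None):
    m=imaging.camera_model(n)
    if n=="wrist":
        T=np.eye(4); T[:3,:3]=R.from_quat(st["tool_rot"]).as_matrix(); T[:3,3]=st["eef_pos"]
        m["pose"]=T@m["mount"]
    return m
def ray(m,u,v,z):
    d=m["pose"][:3,:3]@np.array([(u-m["cx"])/m["fx"],(v-m["cy"])/m["fy"],1]); o=m["pose"][:3,3]
    return o+d*(z-o[2])/d[2]
def proj(m,p):
    q=np.linalg.inv(m["pose"])@np.append(p,1); return np.array([m["fx"]*q[0]/q[2]+m["cx"],m["fy"]*q[1]/q[2]+m["cy"]])
def tri(m1,a,m2,b):
    A=[];o=[]
    for m,(u,v) in((m1,a),(m2,b)):
        d=m["pose"][:3,:3]@np.array([(u-m["cx"])/m["fx"],(v-m["cy"])/m["fy"],1]);A.append(d/np.linalg.norm(d));o.append(m["pose"][:3,3])
    S=np.column_stack([A[0],-A[1]]);t=np.linalg.lstsq(S,o[1]-o[0],rcond=None)[0]
    p,q=o[0]+t[0]*A[0],o[1]+t[1]*A[1]; return (p+q)/2,np.linalg.norm(p-q)
E
python3 - <<'E'
from h import *
t=cv2.imread("pics/top0.png"); s=cv2.imread("pics/scene0.png")
cv2.imwrite("pics/tc.png",cv2.resize(t[215:310,190:370],None,fx=4.4,fy=4.4,interpolation=cv2.INTER_CUBIC))
a=cv2.resize(t[248:278,435:465],None,fx=12,fy=12,interpolation=cv2.INTER_CUBIC)
b=cv2.resize(s[215:245,177:207],None,fx=12,fy=12,interpolation=cv2.INTER_CUBIC)
cv2.imwrite("pics/stray.png",np.hstack([a,b]))
cv2.imwrite("pics/sc.png",cv2.resize(s[140:230,255:390],None,fx=5.5,fy=5.5,interpolation=cv2.INTER_CUBIC))
m=model("top")
for n,u,v,z in [("stray",450,262,.02),("b1",295.5,240,.132),("b2",293.5,258,.132),("b3",289,272.5,.132),("lipA",199,238,.112),("lipB",199,270,.112),("cFL",224,227,.14),("cBL",354,230,.14),("cBR",353,288,.14),("cFR",222,283,.14)]:
    print(n,ray(m,u,v,z).round(4))
E
```

```text
stray [ 0.5016 -0.3116  0.02  ]
b1 [0.527 0.051 0.132]
b2 [0.4888 0.0533 0.132 ]
b3 [0.4583 0.0612 0.132 ]
lipA [0.5249 0.2624 0.112 ]
lipB [0.4563 0.2558 0.112 ]
cFL [0.5476 0.2037 0.14  ]
cBL [ 0.5525 -0.0723  0.14  ]
cBR [ 0.4319 -0.0731  0.14  ]
cFR [0.431 0.198 0.14 ]
```

View pics/tc.png

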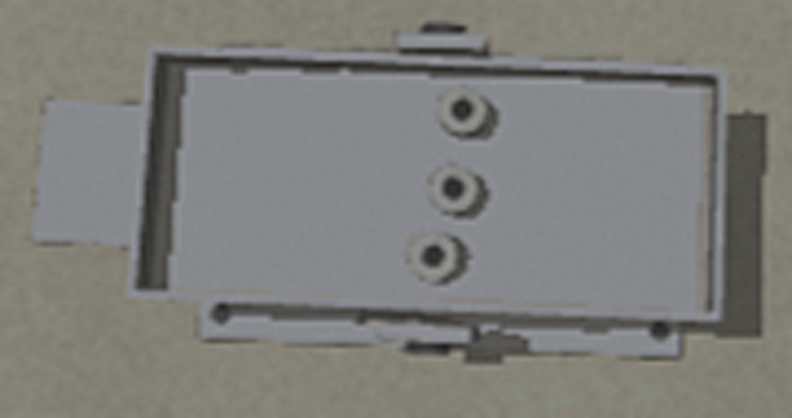

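View pics/stray.png

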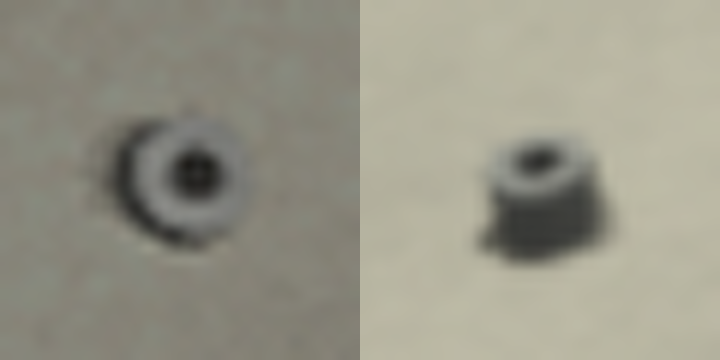

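View pics/sc.png

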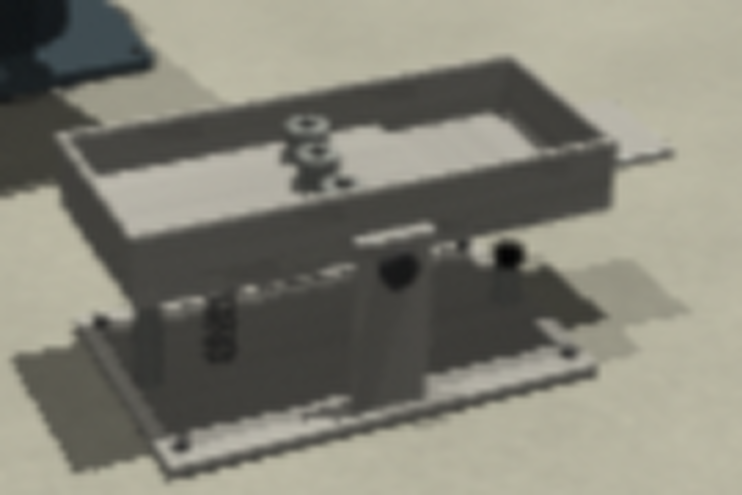

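The stray's bore is at top (450.9, 262.0) and scene (191.5, 227.8). In the tray crop, the wall-top corners are at (150,48), (725,73), (720,320), (130,293), and the bores at (462,109), (454,187), (433,256).

```bash
python3 - <<'E'
from h import *
m=model("top");s=model("scene")
print("stray z=.02 top",ray(m,450.9,262.0,.02),"scene",ray(s,191.5,227.8,.02),"tri",tri(m,(450.9,262),s,(191.5,227.8)))
f=lambda p:(p[0]/4.4+190-.5+.11, p[1]/4.4+215-.5+.11)
g=lambda p:(p[0]/5.5+255-.4, p[1]/5.5+140-.4)
C=[ray(m,*f(p),.14) for p in [(150,48),(725,73),(720,320),(130,293)]]
Cs=[tri(m,f(a),s,g(b)) for a,b in zip([(150,48),(725,73),(720,320),(130,293)],[(612,147),(133,238),(60,135),(511,58)])]
for c,d in zip(C,Cs):print(c.round(4),d[0].round(4),round(d[1],4))
C=np.array(C); print("sides",[np.linalg.norm(C[i]-C[(i+1)%4]).round(4) for i in range(4)])
ctr=C.mean(0); ax=(C[0]+C[3]-C[1]-C[2])[:2]; ax/=np.linalg.norm(ax); print("centre",ctr,"axis",ax,"yaw",np.arctan2(ax[1],ax[0]))
L=[ray(m,*f(p),.112) for p in [(47,98),(35,242)]]; print("lip edge",L)
B=[ray(m,*f(p),.132) for p in [(462,109),(454,187),(433,256)]]
lat=np.array([-ax[1],ax[0]])
for b in B+L: d=(b-ctr)[:2]; print(b.round(4),"along",d@ax,"across",d@lat)
E
```

```text
stray z=.02 top [ 0.5017253  -0.31372436  0.02      ] scene [ 0.50242326 -0.31137545  0.02      ] tri (array([ 0.50197435, -0.31246373,  0.02020559]), np.float64(0.00235632194728208))
[0.5507 0.2046 0.14  ] [0.5514 0.2058 0.1356] 0.0004
[ 0.5499 -0.0732  0.14  ] [ 0.5508 -0.0717  0.1378] 0.0035
[ 0.4332 -0.0736  0.14  ] [ 0.4339 -0.0718  0.1393] 0.004
[0.4344 0.2042 0.14  ] [0.4348 0.2054 0.1377] 0.0016
sides [np.float64(0.2778), np.float64(0.1167), np.float64(0.2777), np.float64(0.1163)]
centre [0.49208355 0.06549526 0.14      ] axis [0.00362188 0.99999344] yaw 1.5671744420570133
lip edge [array([0.52749432, 0.25983634, 0.112     ]), array([0.45701819, 0.25892146, 0.112     ])]
[0.5283 0.053  0.132 ] along -0.012357654063360254 across -0.03622854380886735
[0.4906 0.0549 0.132 ] along -0.010588199331751293 across 0.0014139582989132666
[0.4576 0.0632 0.132 ] along -0.0024165546828448102 across 0.034488029860846516
[0.5275 0.2598 0.112 ] along 0.19446805159154387 across -0.03470665477354709
[0.457  0.2589 0.112 ] along 0.19329792214847552 across 0.03576570082584437
```

Stray at about (0.502, -0.313), which matches in both views. The tray has its hinge at about (0.492, 0.066) with the lip along +y, and its measured sides are close to 280 x 120 mm. I'll hover over the stray with the jaws along world x, partly closed so they'll also fit inside the tray.

Request:
apply_moves --motion '[[[0.03,0.02,0.0],[0,0,0.14],0.2],[[0.075,0.048,0.0],[0,0,0.28],0.45],[[0.12,0.077,-0.01],[0,0,0.43],0.45],[[0.165,0.106,-0.03],[0,0,0.58],0.45],[[0.21,0.135,-0.05],[0,0,0.73],0.45],[[0.255,0.163,-0.07],[0,0,0.88],0.45],[[0.295,0.189,-0.09],[0,0,1.03],0.45],[[0.322,0.206,-0.1],[0,0,1.17],0.45]]' --force 30

```text
clock: 0.95
eef_pos: [0.4922, -0.3187, 0.134]
tool_rot: [0.729, 0.685, -0.0, -0.001]
wrist_force: [0.5, -0.9, -0.7]
width: 0.549
```

Request:
apply_moves --motion '[[[0,0,0],[0,0,0.05],0.45],[[0,0,0],[0,0,0.07],0.45],[[0,0,0],[0,0,0.07],0.45],[[0,0,0],[0,0,0.07],0.45],[[0,0,0],[0,0,0.07],0.45],[[0,0,0],[0,0,0.07],0.45],[[0,0,0],[0,0,0.07],0.45],[[0,0,0],[0,0,0.07],0.45]]'

```text
clock: 1.75
eef_pos: [0.492, -0.319, 0.1342]
tool_rot: [0.705, 0.71, -0.0, -0.001]
wrist_force: [-0.1, -0.8, -0.8]
width: 0.551
```

```bash
python3 - <<'E'
from h import *
st=env.get_state(); im=imaging.read_camera("wrist"); cv2.imwrite("pics/w1.png",im)
q=R.from_quat(st["tool_rot"]).as_matrix(); print(st["clock"],st["eef_pos"],q.round(4),st["width"],st["wrist_force"])
print(proj(model("wrist",st),[.502,-.313,.02]))
E
```

```text
1.75 [ 0.49201792 -0.31897818  0.13420813] [[-7.2e-03  1.0e+00 -1.7e-03]
 [ 1.0e+00  7.2e-03  4.0e-04]
 [ 4.0e-04 -1.7e-03 -1.0e+00]] 0.5507741986459745 [-0.1189204  -0.78160547 -0.82903035]
[336.33236792 189.40132963]
```

View pics/w1.png

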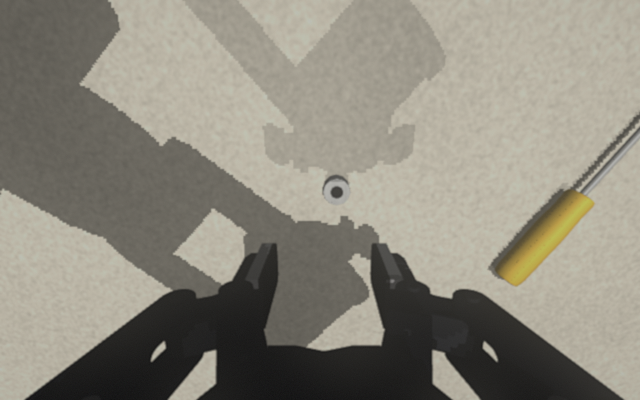

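The wrist view shows the stray's bore at about (336, 191), within 2 px of the prediction. The screwdriver is well clear at right.

```bash
python3 - <<'E'
from h import *
im=cv2.imread("pics/w1.png"); c=im[170:210,315:358]; g=cv2.cvtColor(c,cv2.COLOR_BGR2GRAY)
n,l,s,ce=cv2.connectedComponentsWithStats((g<80).astype(np.uint8))
for a,b in zip(s,ce): print(a,b+[315,170])
st=env.get_state(); m=model("wrist",st)
print(ray(m,336,191.5,.02), st["eef_pos"])
cv2.imwrite("pics/w1c.png",cv2.resize(c,None,fx=12,fy=12,interpolation=cv2.INTER_CUBIC))
for b in ce[1:]: print(ray(m,*(b+[315,170]),.02))
E
```

```text
[   0    0   43   40 1635] [335.99449541 189.40366972]
[11  9  3  3  3] [327. 180.]
[17 17 10 10 82] [336.43902439 191.76829268]
[ 0.5017885  -0.31473438  0.02      ] [ 0.49207482 -0.31885728  0.1341613 ]
[ 0.49389672 -0.30460833  0.02      ]
[ 0.50217315 -0.31497185  0.02      ]
```

View pics/w1c.png

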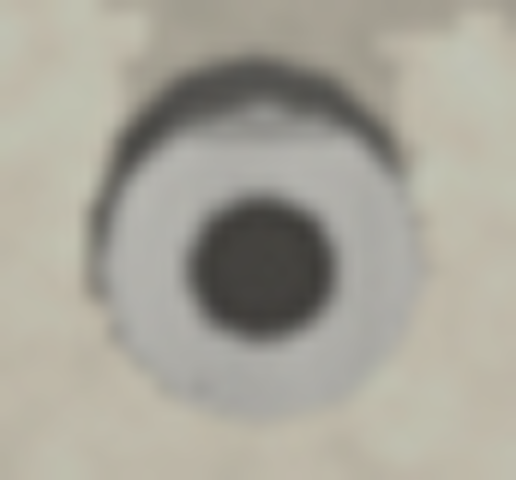

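Request:
apply_moves --motion '[[[0.01,0.0045,-0.02],[0,0,0],0.45],[[0.01,0.0045,-0.05],[0,0,0],0.45],[[0.01,0.0045,-0.085],[0,0,0],0.45],[[0.01,0.0045,-0.11],[0,0,0],0.45],[[0.01,0.0045,-0.123],[0,0,0],0.45],[[0.01,0.0045,-0.128],[0,0,0],0.45],[[0.01,0.0045,-0.128],[0,0,0],0.45],[[0.01,0.0045,-0.128],[0,0,0],0.45]]'

```text
clock: 2.6
eef_pos: [0.5029, -0.3151, 0.0074]
tool_rot: [0.704, 0.71, -0.0, 0.0]
wrist_force: [0.2, -0.3, -0.7]
width: 0.553
```

Request:
apply_moves --motion '[[[-0.001,0.0005,-0.003],[0,0,0],0.45],[[-0.001,0.0005,-0.004],[0,0,0],0.45],[[-0.001,0.0005,-0.004],[0,0,0],0.6],[[-0.001,0.0005,-0.004],[0,0,0],0.75],[[-0.001,0.0005,-0.004],[0,0,0],0.9],[[-0.001,0.0005,-0.004],[0,0,0],0.9],[[-0.001,0.0005,-0.004],[0,0,0],0.9],[[-0.001,0.0005,-0.004],[0,0,0],0.9]]' --force 30

```text
clock: 3.4
eef_pos: [0.502, -0.3148, 0.0039]
tool_rot: [0.704, 0.71, -0.0, 0.001]
wrist_force: [-0.9, 0.6, 5.6]
width: 0.265
```

```bash
python3 - <<'E'
from h import *
st=env.get_state(); print(st["eef_pos"],st["width"],st["wrist_force"],st["moment"])
im=imaging.read_camera("wrist"); cv2.imwrite("pics/w2.png",im)
E
```

```text
[ 0.50200703 -0.31475935  0.00388557] 0.264583598276219 [-0.88756624  0.59718086  5.60746247] [0.11564147 0.17398032 0.03177529]
```

View pics/w2.png

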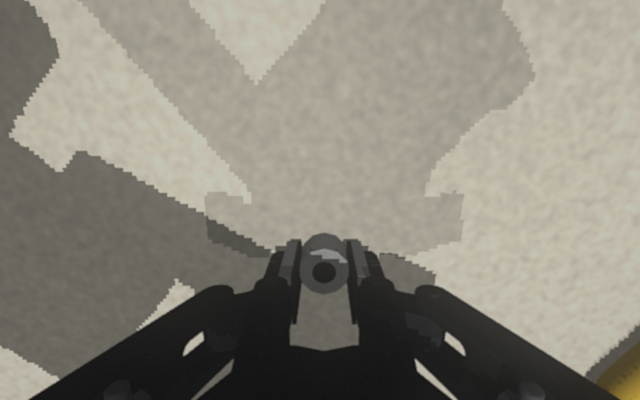

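The wrist view shows the bushing held between the pads, with the bore at (323, 272), and the width reads 0.265 (about 23 mm). Lifting it and moving over the tray.

Request:
apply_moves --motion '[[[0,0,0.01],[0,0,0],0.9],[[0,0,0.04],[0,0,0],0.9],[[0,0,0.08],[0,0,0],0.9],[[0,0,0.12],[0,0,0],0.9],[[0,0,0.155],[0,0,0],0.9],[[0,0.01,0.18],[0,0,0],0.9],[[0,0.03,0.185],[0,0,0],0.9],[[0,0.06,0.185],[0,0,0],0.9]]'

```text
clock: 4.25
eef_pos: [0.5023, -0.2548, 0.1897]
tool_rot: [0.705, 0.709, -0.0, 0.002]
wrist_force: [-0.0, 1.1, -0.5]
width: 0.266
```

Request:
apply_moves --motion '[[[-0.002,0.035,0],[0,0,0],0.9],[[-0.004,0.075,0],[0,0,0],0.9],[[-0.006,0.115,0],[0,0,0],0.9],[[-0.008,0.155,0],[0,0,0],0.9],[[-0.01,0.19,0],[0,0,0],0.9],[[-0.01,0.22,0],[0,0,0],0.9],[[-0.01,0.23,0],[0,0,0],0.9],[[-0.01,0.23,0],[0,0,0],0.9]]'

```text
clock: 5.05
eef_pos: [0.4913, -0.023, 0.189]
tool_rot: [0.704, 0.71, -0.001, 0.001]
wrist_force: [0.3, -0.2, -0.7]
width: 0.265
```

```bash
python3 - <<'E'
from h import *
st=env.get_state(); print(st["clock"],st["eef_pos"],st["width"],st["wrist_force"],st["moment"],R.from_quat(st["tool_rot"]).as_matrix().round(4))
im=imaging.read_camera("wrist"); cv2.imwrite("pics/w3.png",im)
E
```

```text
5.05 [ 0.49134973 -0.02300585  0.18897501] 0.26457318650614864 [ 0.29835218 -0.20898577 -0.74055273] [ 0.00641564  0.00875888 -0.00258391] [[-8.8e-03  1.0e+00  5.0e-04]
 [ 1.0e+00  8.8e-03 -2.5e-03]
 [-2.5e-03  5.0e-04 -1.0e+00]]
```

View pics/w3.png

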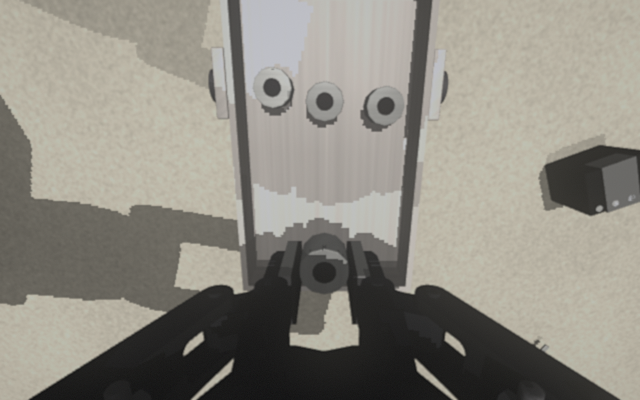

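The wrist view shows the bushing held upright at (323, 272), centred between the tray walls (247 to 405 px). The other three are well ahead at rows 87 to 105. Descending now.

Request:
apply_moves --motion '[[[0.0005,0,-0.012],[0,0,0],0.9],[[0.0005,0,-0.03],[0,0,0],0.9],[[0.0005,0,-0.048],[0,0,0],0.9],[[0.0005,0,-0.06],[0,0,0],0.9],[[0.0005,0,-0.067],[0,0,0],0.9],[[0.0005,0,-0.069],[0,0,0],0.9],[[0.0005,0,-0.07],[0,0,0],0.9],[[0.0005,0,-0.07],[0,0,0],0.9]]'

```text
clock: 5.9
eef_pos: [0.4927, -0.0245, 0.1196]
tool_rot: [0.704, 0.71, -0.001, 0.002]
wrist_force: [0.2, -0.4, -1.2]
width: 0.271
```

Request:
apply_moves --motion '[[[0,0,-0.0005],[0,0,0],0.9],[[0,0,-0.001],[0,0,0],0.9],[[0,0,-0.0015],[0,0,0],0.9],[[0,0,-0.002],[0,0,0],0.9],[[0,0,-0.0025],[0,0,0],0.9],[[0,0,-0.003],[0,0,0],0.9],[[0,0,-0.003],[0,0,0],0.9],[[0,0,-0.003],[0,0,0],0.9]]'

```text
clock: 6.7
eef_pos: [0.4927, -0.0245, 0.1166]
tool_rot: [0.704, 0.71, -0.001, 0.002]
wrist_force: [0.4, -0.4, -0.0]
width: 0.267
```

Request:
apply_moves --motion '[[[0,0,-0.0003],[0,0,0],0.9],[[0,0,-0.0005],[0,0,0],0.9],[[0,0,-0.0007],[0,0,0],0.9],[[0,0,-0.0008],[0,0,0],0.9],[[0,0,-0.0008],[0,0,0],0.9],[[0,0,-0.0008],[0,0,0],0.9],[[0,0,-0.0008],[0,0,0],0.9],[[0,0,-0.0008],[0,0,0],0.9]]'

```text
clock: 7.5
eef_pos: [0.4927, -0.0245, 0.1158]
tool_rot: [0.704, 0.71, -0.001, 0.002]
wrist_force: [0.1, -0.1, 0.8]
width: 0.265
```

Force went from about -0.7 to +0.8 N at the nominal height, so it has just touched down. Opening gently.

Request:
apply_moves --motion '[[[0,0,-0.0002],[0,0,0],0.73],[[0,0,-0.0002],[0,0,0],0.7],[[0,0,-0.0002],[0,0,0],0.66],[[0,0,-0.0002],[0,0,0],0.6],[[0,0,-0.0002],[0,0,0],0.5],[[0,0,-0.0002],[0,0,0],0.45],[[0,0,-0.0002],[0,0,0],0.45],[[0,0,-0.0002],[0,0,0],0.45]]'

```text
clock: 8.3
eef_pos: [0.4927, -0.0245, 0.1156]
tool_rot: [0.704, 0.71, -0.001, 0.002]
wrist_force: [-0.0, -0.3, -0.3]
width: 0.553
```

Request:
apply_moves --motion '[[[0,0,0.005],[0,0,0],0.45],[[0,0,0.015],[0,0,0],0.45],[[0,0,0.03],[0,0,0],0.45],[[0,0,0.05],[0,0,0],0.45],[[0,0,0.075],[0,0,0],0.45],[[0,0,0.1],[0,0,0],0.45],[[0,0,0.11],[0,0,0],0.45],[[0,0,0.11],[0,0,0],0.45]]'

```text
clock: 9.1
eef_pos: [0.4937, -0.0248, 0.2275]
tool_rot: [0.704, 0.71, 0.0, 0.004]
wrist_force: [-0.5, -0.7, -0.0]
width: 0.554
```

```bash
python3 - <<'E'
from h import *
st=env.get_state(); print(st["clock"],st["eef_pos"],st["width"],st["wrist_force"])
im=imaging.read_camera("wrist"); cv2.imwrite("pics/w4.png",im)
m=model("wrist",st)
for h,p in [("b",[.4925,-.0245,.132])]+[("corner",[.492+dx,.066+dy,.14]) for dx in(-.06,.06) for dy in(-.14,.14)]: print(h,proj(m,p))
E
```

```text
9.1 [ 0.49374709 -0.02479448  0.22753533] 0.5544639845427989 [-0.46872235 -0.72771878 -0.04097386]
b [322.30419867 201.19574196]
corner [249.2432155  260.62579966]
corner [ 217.77003301 -184.07589219]
corner [393.35172966 261.1403549 ]
corner [ 428.68701164 -181.37999149]
```

View pics/w4.png

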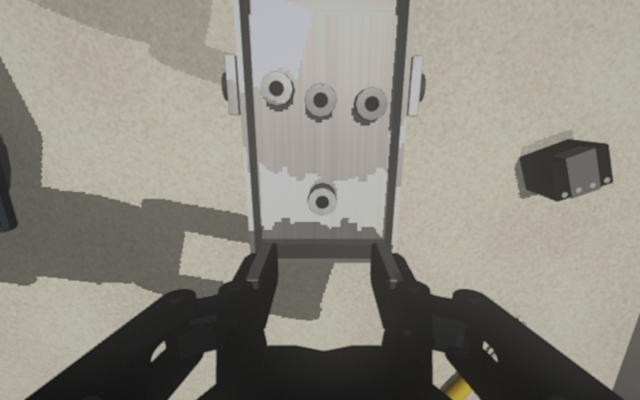

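The stray is upright at (322, 202), as predicted, and the other three are in their places. Moving over the lip with the fingers shut.

Request:
apply_moves --motion '[[[0,0.02,0],[0,0,0],0.6],[[-0.001,0.06,0],[0,0,0],0.8],[[-0.0015,0.105,0],[0,0,0],1],[[-0.0015,0.15,0],[0,0,0],1],[[-0.0015,0.195,0],[0,0,0],1],[[-0.0015,0.235,0],[0,0,0],1],[[-0.0015,0.26,0],[0,0,0],1],[[-0.0015,0.268,0],[0,0,0],1]]' --force 60

```text
clock: 9.95
eef_pos: [0.4901, 0.2457, 0.2241]
tool_rot: [0.703, 0.711, -0.001, 0.001]
wrist_force: [-0.8, -0.5, 0.2]
width: 0.003
```

Request:
apply_moves --motion '[[[0,0,-0.01],[0,0,0],1],[[0,0,-0.025],[0,0,0],1],[[0,0,-0.04],[0,0,0],1],[[0,0,-0.055],[0,0,0],1],[[0,0,-0.065],[0,0,0],1],[[0,0,-0.07],[0,0,0],1],[[0,0,-0.07],[0,0,0],1],[[0,0,-0.07],[0,0,0],1]]'

```text
clock: 10.75
eef_pos: [0.4904, 0.2455, 0.1544]
tool_rot: [0.703, 0.711, -0.001, 0.002]
wrist_force: [0.3, -0.4, 0.2]
width: -0.0
```

```bash
python3 - <<'E'
from h import *
st=env.get_state(); print(st["clock"],st["eef_pos"],st["width"],st["wrist_force"],st["moment"],R.from_quat(st["tool_rot"]).as_matrix().round(4).tolist())
im=imaging.read_camera("wrist"); cv2.imwrite("pics/w5.png",im)
im=imaging.read_camera("scene"); cv2.imwrite("pics/s5.png",cv2.resize(im[100:250,220:420],None,fx=3.9,fy=3.9,interpolation=cv2.INTER_CUBIC))
m=model("wrist",st)
for dx in (-.035,.035):print("lip edge",proj(m,[.492+dx,.066+.195,.112]))
E
```

```text
10.75 [0.49043566 0.24546085 0.15438258] -0.00027929835247232616 [ 0.345173   -0.35597662  0.17335239] [ 0.02087594  0.0141677  -0.00602363] [[-0.0103, 0.9999, 0.0007], [0.9999, 0.0103, -0.004], [-0.004, 0.0007, -1.0]]
lip edge [271.78275907 201.90606409]
lip edge [382.79732982 202.89191541]
```

View pics/w5.png

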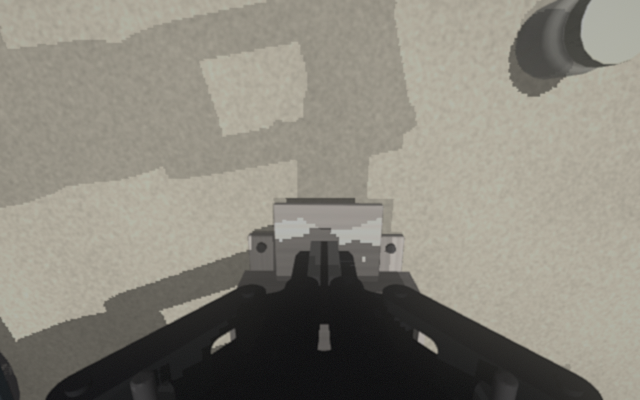

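View pics/s5.png

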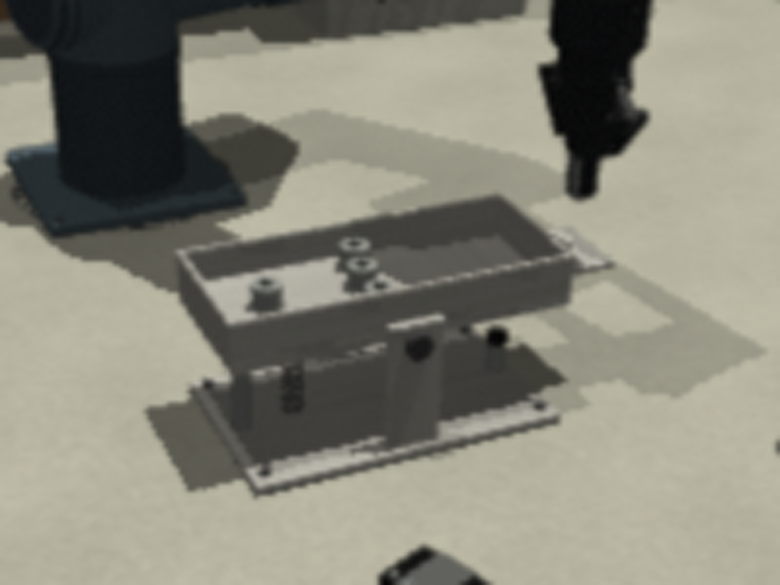

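The lip's free edge is at row 204 between columns 273 and 382, which matches the prediction. The finger is over the lip on its centre line, and the scene view shows all four bushings standing. Descending to just above the lip.

Request:
apply_moves --motion '[[[0.0015,-0.0045,-0.006],[0,0,0],1],[[0.0015,-0.0045,-0.015],[0,0,0],1],[[0.0015,-0.0045,-0.025],[0,0,0],1],[[0.0015,-0.0045,-0.032],[0,0,0],1],[[0.0015,-0.0045,-0.036],[0,0,0],1],[[0.0015,-0.0045,-0.038],[0,0,0],1],[[0.0015,-0.0045,-0.039],[0,0,0],1],[[0.0015,-0.0045,-0.039],[0,0,0],1]]'

```text
clock: 11.65
eef_pos: [0.4922, 0.2413, 0.1159]
tool_rot: [0.703, 0.711, -0.001, 0.002]
wrist_force: [0.0, -0.1, 0.2]
width: 0.003
```

```bash
cat > arc.py <<'E'
import numpy as np,sys
# deltas of TCP for tilt th relative to th0
def P(t,d=.175,h=.012): return np.array([d*np.cos(t)+h*np.sin(t), -d*np.sin(t)+h*np.cos(t)])
for t in np.arange(0,.47,.02): print(round(t,3),(P(t)-P(0)).round(4))
E
python3 arc.py
```

```text
0.0 [0. 0.]
0.02 [ 0.0002 -0.0035]
0.04 [ 0.0003 -0.007 ]
0.06 [ 0.0004 -0.0105]
0.08 [ 0.0004 -0.014 ]
0.1 [ 0.0003 -0.0175]
0.12 [ 0.0002 -0.021 ]
0.14 [-0.     -0.0245]
0.16 [-0.0003 -0.028 ]
0.18 [-0.0007 -0.0315]
0.2 [-0.0011 -0.035 ]
0.22 [-0.0016 -0.0385]
0.24 [-0.0022 -0.0419]
0.26 [-0.0028 -0.0454]
0.28 [-0.0035 -0.0488]
0.3 [-0.0043 -0.0523]
0.32 [-0.0051 -0.0557]
0.34 [-0.006 -0.059]
0.36 [-0.007  -0.0624]
0.38 [-0.008  -0.0658]
0.4 [-0.0091 -0.0691]
0.42 [-0.0103 -0.0724]
0.44 [-0.0116 -0.0757]
0.46 [-0.0129 -0.0789]
```

Request:
apply_moves --motion '[[[0,0,-0.0015],[0,0,0],1],[[0,0,-0.003],[0,0,0],1],[[0,0,-0.004],[0,0,0],1],[[0,0,-0.005],[0,0,0],1],[[0,0.0001,-0.006],[-0.01,0,0],1],[[0,0.0002,-0.007],[-0.02,0,0],1],[[0,0.0003,-0.009],[-0.03,0,0],1],[[0,0.0003,-0.011],[-0.04,0,0],1]]'

```text
clock: 12.45
eef_pos: [0.4923, 0.2417, 0.1048]
tool_rot: [0.703, 0.711, -0.015, 0.016]
wrist_force: [-1.1, -0.4, 2.7]
width: -0.001
```

Request:
apply_moves --motion '[[[0,0.0001,-0.0035],[-0.02,0,0],1],[[0,0.0001,-0.007],[-0.04,0,0],1],[[0,0.0,-0.0105],[-0.06,0,0],1],[[0,-0.0001,-0.014],[-0.08,0,0],1],[[0,-0.0003,-0.0175],[-0.1,0,0],1],[[0,-0.0006,-0.021],[-0.12,0,0],1],[[0,-0.001,-0.0245],[-0.14,0,0],1],[[0,-0.0014,-0.028],[-0.16,0,0],1]]'

```text
clock: 13.25
eef_pos: [0.4924, 0.2401, 0.0765]
tool_rot: [0.699, 0.707, -0.073, 0.073]
wrist_force: [-0.6, -2.0, 3.8]
width: 0.003
```

Request:
apply_moves --motion '[[[0,-0.0003,-0.002],[-0.012,0,0],1],[[0,-0.0006,-0.0043],[-0.025,0,0],1],[[0,-0.001,-0.0065],[-0.037,0,0],1],[[0,-0.0014,-0.0087],[-0.05,0,0],1],[[0,-0.0018,-0.0108],[-0.062,0,0],1],[[0,-0.0022,-0.013],[-0.075,0,0],1],[[0,-0.0027,-0.0152],[-0.087,0,0],1],[[0,-0.0032,-0.0173],[-0.1,0,0],1]]'

```text
clock: 14.05
eef_pos: [0.4923, 0.237, 0.0591]
tool_rot: [0.695, 0.703, -0.108, 0.108]
wrist_force: [-0.6, 0.3, 4.9]
width: 0.003
```

```bash
python3 - <<'E'
from h import *
st=env.get_state(); print(st["clock"],st["eef_pos"],st["wrist_force"],R.from_quat(st["tool_rot"]).as_matrix().round(4).tolist())
im=imaging.read_camera("scene"); a=cv2.resize(im[120:240,240:400],None,fx=4,fy=4,interpolation=cv2.INTER_CUBIC)
cv2.imwrite("pics/s6.png",a)
E
```

```text
14.05 [0.49234893 0.2369607  0.05909293] [-0.59740684  0.29454196  4.8764427 ] [[-0.0108, 0.9999, 0.0022], [0.9531, 0.011, -0.3026], [-0.3026, -0.0012, -0.9531]]
```

View pics/s6.png

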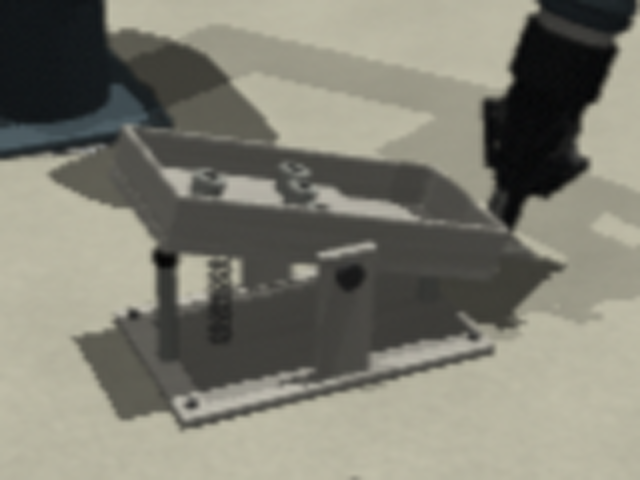

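The scene view shows the tray at about 0.30 rad, with the bushings still on the high floor around (205,185) and (295,180) in the crop. Continuing.

Request:
apply_moves --motion '[[[0,-0.0005,-0.0021],[-0.012,0,0],1],[[0,-0.001,-0.0043],[-0.025,0,0],1],[[0,-0.0016,-0.0063],[-0.037,0,0],1],[[0,-0.0022,-0.0085],[-0.05,0,0],1],[[0,-0.0028,-0.0105],[-0.062,0,0],1],[[0,-0.0034,-0.0127],[-0.075,0,0],1],[[0,-0.0041,-0.0147],[-0.087,0,0],1],[[0,-0.0048,-0.0168],[-0.1,0,0],1]]'

```text
clock: 14.9
eef_pos: [0.4924, 0.232, 0.0418]
tool_rot: [0.688, 0.696, -0.144, 0.144]
wrist_force: [-0.5, -1.5, 5.5]
width: -0.004
```

Request:
apply_moves --motion '[[[0,-0.0003,-0.0008],[-0.005,0,0],1],[[0,-0.0006,-0.0016],[-0.01,0,0],1],[[0,-0.0009,-0.0024],[-0.015,0,0],1],[[0,-0.0012,-0.0032],[-0.02,0,0],1],[[0,-0.0015,-0.0039],[-0.024,0,0],1],[[0,-0.0017,-0.0045],[-0.027,0,0],1],[[0,-0.0019,-0.005],[-0.03,0,0],1],[[0,-0.0019,-0.005],[-0.03,0,0],1]]'

```text
clock: 15.7
eef_pos: [0.4924, 0.2302, 0.0368]
tool_rot: [0.686, 0.694, -0.154, 0.154]
wrist_force: [0.1, 0.2, 5.3]
width: 0.002
```

```bash
python3 - <<'E'
from h import *
st=env.get_state(); print(st["clock"],st["eef_pos"],st["wrist_force"],st["moment"])
im=imaging.read_camera("top"); a=cv2.resize(im[215:310,190:370],None,fx=4.4,fy=4.4,interpolation=cv2.INTER_CUBIC)
cv2.imwrite("pics/t7.png",a)
E
```

```text
15.7 [0.4924303  0.23024119 0.03677896] [0.11852474 0.19199085 5.2962873 ] [-0.18719463 -0.02573937 -0.01777852]
```

View pics/t7.png

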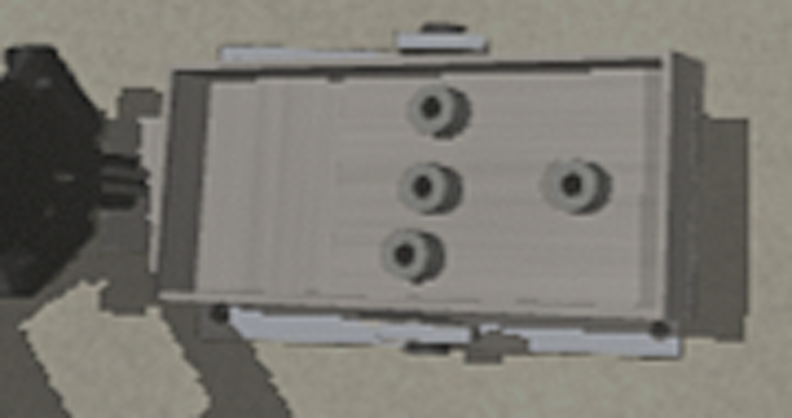

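The top view at about 0.43 rad shows the bushings still on the high floor, at crop (432,107), (424,187), (404,254) and the stray at (572,185). Their shift fits rotation with little sliding. On to the stop in small steps.

Request:
apply_moves --motion '[[[0,-0.0001,-0.0002],[-0.001,0,0],1],[[0,-0.0002,-0.0004],[-0.002,0,0],1],[[0,-0.0003,-0.0006],[-0.004,0,0],1],[[0,-0.0004,-0.0008],[-0.005,0,0],1],[[0,-0.0004,-0.001],[-0.006,0,0],1],[[0,-0.0005,-0.0012],[-0.007,0,0],1],[[0,-0.0005,-0.0012],[-0.007,0,0],1],[[0,-0.0005,-0.0012],[-0.007,0,0],1]]'

```text
clock: 16.55
eef_pos: [0.4924, 0.2298, 0.0357]
tool_rot: [0.685, 0.694, -0.157, 0.157]
wrist_force: [-0.4, -0.8, 5.3]
width: -0.001
```

```bash
python3 - <<'E'
from h import *
st=env.get_state(); print(st["clock"],st["eef_pos"],st["wrist_force"],st["moment"])
im=imaging.read_camera("top"); a=cv2.resize(im[215:310,190:370],None,fx=4.4,fy=4.4,interpolation=cv2.INTER_CUBIC)
cv2.imwrite("pics/t8.png",a)
m=model("top")
for t in (0,.4,.45):
  for n,a,x in [("b1",-.0124,.5283),("b2",-.0106,.4906),("b3",-.0024,.4576),("st",-.0900,.4925)]:
    h=.032; p=[x,.066+a*np.cos(t)+h*np.sin(t),.1-a*np.sin(t)+h*np.cos(t)]; u=proj(m,p); print(t,n,((u-[189.6,214.6])*4.4).round(0))
E
```

```text
16.55 [0.49243456 0.22979493 0.03565008] [-0.39856016 -0.76009927  5.2576383 ] [-0.15752237  0.03665555  0.02492073]
0 b1 [461. 109.]
0 b2 [453. 187.]
0 b3 [432. 256.]
0 st [618. 190.]
0.4 b1 [433. 107.]
0.4 b2 [425. 186.]
0.4 b3 [406. 255.]
0.4 st [578. 183.]
0.45 b1 [429. 107.]
0.45 b2 [422. 186.]
0.45 b3 [403. 255.]
0.45 st [571. 183.]
```

View pics/t8.png

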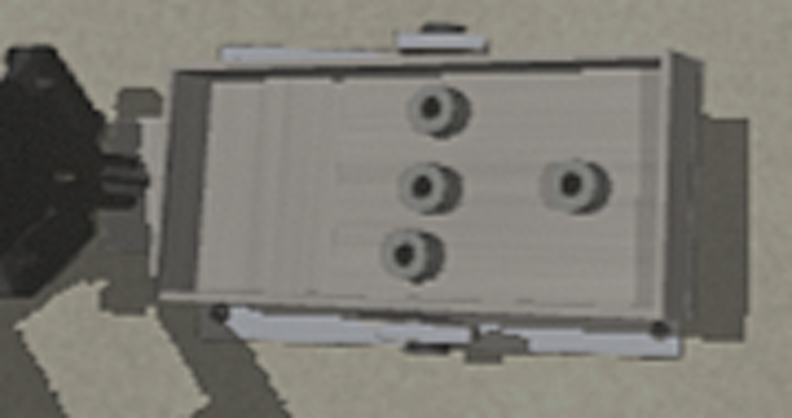

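Request:
apply_moves --motion '[[[0,-0.0001,-0.0002],[-0.001,0,0],1],[[0,-0.0001,-0.0003],[-0.002,0,0],1],[[0,-0.0002,-0.0005],[-0.003,0,0],1],[[0,-0.0003,-0.0007],[-0.004,0,0],1],[[0,-0.0003,-0.0008],[-0.005,0,0],1],[[0,-0.0004,-0.001],[-0.006,0,0],1],[[0,-0.0004,-0.001],[-0.006,0,0],1],[[0,-0.0004,-0.001],[-0.006,0,0],1]]'

```text
clock: 17.4
eef_pos: [0.4924, 0.2294, 0.0347]
tool_rot: [0.685, 0.693, -0.159, 0.159]
wrist_force: [0.2, -1.3, 5.4]
width: 0.002
```

Request:
apply_moves --motion '[[[0,-0.0001,-0.0002],[-0.001,0,0],1],[[0,-0.0001,-0.0003],[-0.002,0,0],1],[[0,-0.0002,-0.0004],[-0.003,0,0],1],[[0,-0.0002,-0.0006],[-0.003,0,0],1],[[0,-0.0003,-0.0007],[-0.004,0,0],1],[[0,-0.0003,-0.0008],[-0.005,0,0],1],[[0,-0.0003,-0.0008],[-0.005,0,0],1],[[0,-0.0003,-0.0008],[-0.005,0,0],1]]'

```text
clock: 18.2
eef_pos: [0.4925, 0.2292, 0.0342]
tool_rot: [0.685, 0.693, -0.161, 0.161]
wrist_force: [-1.2, 1.7, 7.8]
width: 0.001
```

```bash
python3 - <<'E'
from h import *
st=env.get_state(); print(st["clock"],st["eef_pos"],st["wrist_force"],st["moment"])
im=imaging.read_camera("scene"); a=cv2.resize(im[120:240,240:400],None,fx=4.9,fy=4.9,interpolation=cv2.INTER_CUBIC)
cv2.imwrite("pics/s9.png",a)
im=imaging.read_camera("top"); a=cv2.resize(im[215:310,190:370],None,fx=4.4,fy=4.4,interpolation=cv2.INTER_CUBIC)
cv2.imwrite("pics/t9.png",a)
E
```

```text
18.2 [0.49249016 0.22922806 0.03422921] [-1.16965944  1.72506467  7.8001805 ] [-0.26287083  0.03942786  0.02494759]
```

View pics/s9.png

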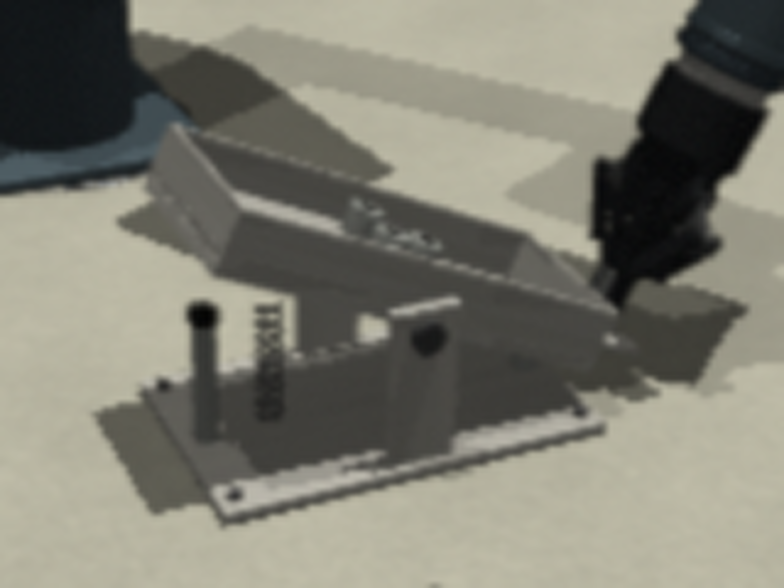

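View pics/t9.png

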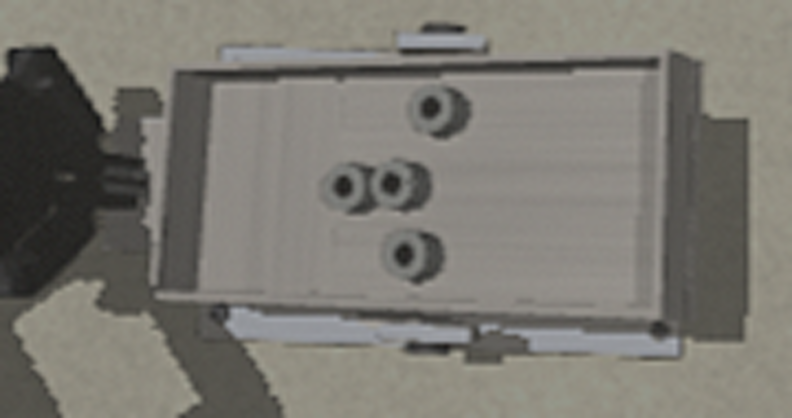

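The stray has slid into the middle bushing and the pair is moving together (crop (345,187) and (393,184)). The outer two still hold at (430,107) and (404,254). Force is 7.8 N and rising, so the tray is at the stop. I'll press slightly more and hold.

Request:
apply_moves --motion '[[[0,-0.0001,-0.0002],[0,0,0],1],[[0,-0.0001,-0.0003],[-0.001,0,0],1],[[0,-0.0001,-0.0004],[-0.001,0,0],1],[[0,-0.0001,-0.0005],[-0.001,0,0],1],[[0,-0.0001,-0.0005],[-0.001,0,0],1],[[0,-0.0001,-0.0005],[-0.001,0,0],1],[[0,-0.0001,-0.0005],[-0.001,0,0],1],[[0,-0.0001,-0.0005],[-0.001,0,0],1]]'

```text
clock: 19.1
eef_pos: [0.4925, 0.2292, 0.0341]
tool_rot: [0.685, 0.693, -0.161, 0.161]
wrist_force: [-1.4, 0.1, 8.0]
width: -0.002
```

```bash
python3 - <<'E'
from h import *
st=env.get_state(); print(st["clock"],st["eef_pos"],st["wrist_force"],st["moment"])
im=imaging.read_camera("top"); a=cv2.resize(im[215:310,190:370],None,fx=4.4,fy=4.4,interpolation=cv2.INTER_CUBIC)
cv2.imwrite("pics/t10.png",a)
E
```

```text
19.1 [0.49247969 0.22921339 0.03411576] [-1.3613846   0.07320089  7.96118137] [-0.283225    0.13698756 -0.0350328 ]
```

View pics/t10.png

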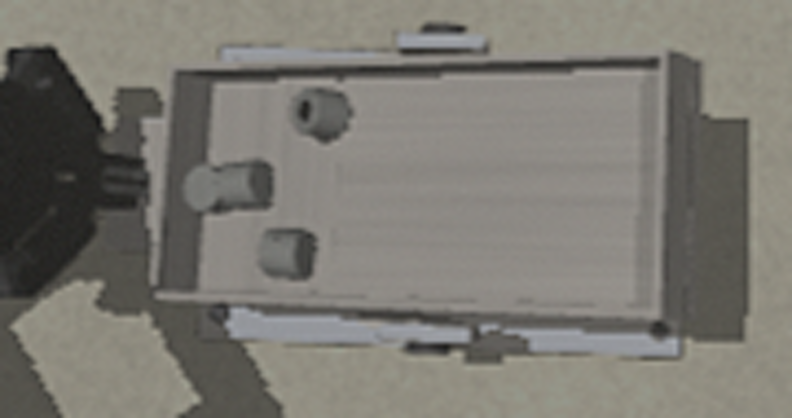

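All four are now going into the pocket, some tipping over the step. Holding the tray on its stop.

Request:
apply_moves --motion '[[[0,0,-0.0006],[0,0,0],1],[[0,0,-0.0006],[0,0,0],1],[[0,0,-0.0006],[0,0,0],1],[[0,0,-0.0006],[0,0,0],1],[[0,0,-0.0006],[0,0,0],1],[[0,0,-0.0006],[0,0,0],1],[[0,0,-0.0006],[0,0,0],1],[[0,0,-0.0006],[0,0,0],1]]'

```text
clock: 19.95
eef_pos: [0.4925, 0.2292, 0.034]
tool_rot: [0.685, 0.692, -0.161, 0.161]
wrist_force: [0.1, -0.0, 7.4]
width: -0.002
```

```bash
python3 - <<'E'
from h import *
st=env.get_state(); print(st["clock"],st["eef_pos"],st["wrist_force"],st["moment"])
im=imaging.read_camera("top"); a=cv2.resize(im[215:310,190:370],None,fx=4.4,fy=4.4,interpolation=cv2.INTER_CUBIC)
cv2.imwrite("pics/t11.png",a)
E
```

```text
19.95 [0.49250725 0.22924681 0.03400945] [ 0.14365926 -0.01849426  7.36730549] [-0.39786917  0.14696739 -0.03002868]
```

View pics/t11.png

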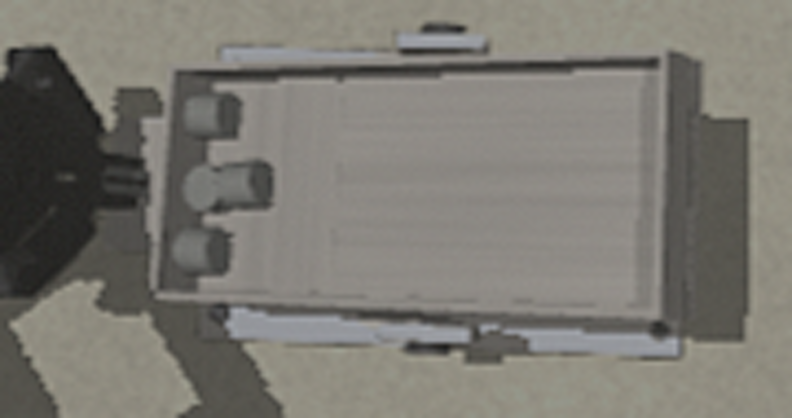

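All four now lie against the end wall (crop (212,115), (205,187), (245,185), (203,250)). I'll press a touch harder to confirm it's on the stop.

Request:
apply_moves --motion '[[[0,0,-0.0006],[0,0,0],1],[[0,0,-0.0007],[0,0,0],1],[[0,0,-0.0008],[0,0,0],1],[[0,0,-0.0009],[0,0,0],1],[[0,0,-0.001],[0,0,0],1],[[0,0,-0.001],[0,0,0],1],[[0,0,-0.001],[0,0,0],1],[[0,0,-0.001],[0,0,0],1]]'

```text
clock: 20.8
eef_pos: [0.4925, 0.2292, 0.0338]
tool_rot: [0.685, 0.692, -0.161, 0.162]
wrist_force: [-1.3, -0.2, 10.0]
width: -0.001
```

```bash
python3 - <<'E'
from h import *
st=env.get_state(); print(st["clock"],st["eef_pos"],st["wrist_force"],st["moment"])
im=imaging.read_camera("top"); a=cv2.resize(im[215:310,190:370],None,fx=4.4,fy=4.4,interpolation=cv2.INTER_CUBIC)
cv2.imwrite("pics/t12.png",a)
b=cv2.imread("pics/t11.png"); d=cv2.absdiff(a,b); print("changed px in pocket",(d[60:300,170:340].max(2)>25).sum())
m=model("top");t=.45
for n,a,h in [("step",.05,.012),("endwall bottom",.136,.005)]:
  for x in(.44,.544):
    p=[x,.066+a*np.cos(t)+h*np.sin(t),.1-a*np.sin(t)+h*np.cos(t)]; print(n,((proj(m,p)-[189.6,214.6])*4.4).round(0))
E
```

```text
20.8 [0.49248816 0.22921226 0.03384454] [-1.30543281 -0.21642161 10.00397535] [-0.55799628  0.23319002 -0.08833578]
changed px in pocket 0
step [330. 290.]
step [344.  82.]
endwall bottom [198. 286.]
endwall bottom [214.  87.]
```

The extra 0.2 mm added 2.6 N (now 10 N), so the tray is firmly on its stop. The pocket is still, and everything lies past the step line (crop about 330 to 344). Easing back up along the arc.

Request:
apply_moves --motion '[[[0,0,0],[0,0,0],1],[[0,0.0004,0.001],[0.006,0,0],1],[[0,0.001,0.0026],[0.016,0,0],1],[[0,0.0018,0.0047],[0.028,0,0],1],[[0,0.0026,0.0067],[0.04,0,0],1],[[0,0.0034,0.0091],[0.054,0,0],1],[[0,0.0042,0.0114],[0.068,0,0],1],[[0,0.005,0.0137],[0.082,0,0],1]]'

```text
clock: 21.65
eef_pos: [0.4925, 0.2342, 0.0478]
tool_rot: [0.691, 0.698, -0.132, 0.133]
wrist_force: [-0.4, -0.6, 2.3]
width: 0.0
```

Request:
apply_moves --motion '[[[0,0.0006,0.0021],[0.0125,0,0],1],[[0,0.0012,0.0042],[0.025,0,0],1],[[0,0.0018,0.0064],[0.0375,0,0],1],[[0,0.0024,0.0085],[0.05,0,0],1],[[0,0.003,0.0107],[0.0625,0,0],1],[[0,0.0035,0.0129],[0.075,0,0],1],[[0,0.004,0.015],[0.0875,0,0],1],[[0,0.0045,0.0172],[0.1,0,0],1]]'

```text
clock: 22.45
eef_pos: [0.4924, 0.2387, 0.0651]
tool_rot: [0.697, 0.704, -0.097, 0.098]
wrist_force: [-0.1, -1.2, 2.6]
width: 0.001
```

Request:
apply_moves --motion '[[[0,0.0004,0.0021],[0.0125,0,0],1],[[0,0.0008,0.0042],[0.025,0,0],1],[[0,0.0011,0.0064],[0.0375,0,0],1],[[0,0.0015,0.0085],[0.05,0,0],1],[[0,0.0018,0.0107],[0.0625,0,0],1],[[0,0.0021,0.0128],[0.075,0,0],1],[[0,0.0024,0.015],[0.0875,0,0],1],[[0,0.0026,0.0171],[0.1,0,0],1]]'

```text
clock: 23.25
eef_pos: [0.4924, 0.2413, 0.0824]
tool_rot: [0.701, 0.708, -0.061, 0.063]
wrist_force: [-0.4, -1.5, 2.0]
width: -0.001
```

```bash
python3 - <<'E'
from h import *
st=env.get_state(); print(st["clock"],st["eef_pos"],st["wrist_force"])
im=imaging.read_camera("top"); a=cv2.resize(im[215:310,190:370],None,fx=4.4,fy=4.4,interpolation=cv2.INTER_CUBIC)
cv2.imwrite("pics/t13.png",a)
E
```

```text
23.25 [0.49239392 0.24129907 0.0823525 ] [-0.35865687 -1.4647817   2.02935653]
```

View pics/t13.png

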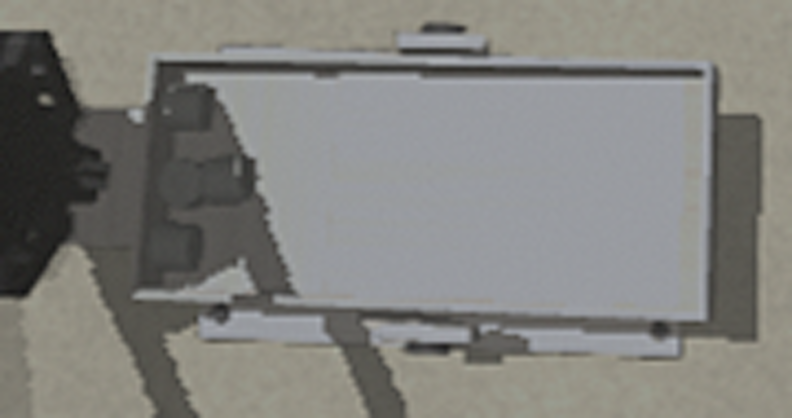

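All four are still in the pocket at the end wall, at about 0.17 rad. Continuing more slowly.

Request:
apply_moves --motion '[[[0,0.0002,0.002],[0.011,0,0],1],[[0,0.0003,0.0038],[0.022,0,0],1],[[0,0.0005,0.0056],[0.032,0,0],1],[[0,0.0006,0.0074],[0.042,0,0],1],[[0,0.0007,0.0091],[0.052,0,0],1],[[0,0.0008,0.0107],[0.061,0,0],1],[[0,0.0009,0.0123],[0.07,0,0],1],[[0,0.0009,0.0139],[0.079,0,0],1]]'

```text
clock: 24.1
eef_pos: [0.4924, 0.2422, 0.0967]
tool_rot: [0.703, 0.71, -0.033, 0.035]
wrist_force: [-0.6, 0.6, 0.8]
width: -0.0
```

Request:
apply_moves --motion '[[[0,0,0.0013],[0.008,0,0],1],[[0,0,0.0026],[0.016,0,0],1],[[0,0,0.0039],[0.024,0,0],1],[[0,0,0.0051],[0.031,0,0],1],[[0,-0.0001,0.0063],[0.038,0,0],1],[[0,-0.0001,0.0075],[0.044,0,0],1],[[0,-0.0002,0.0086],[0.05,0,0],1],[[0,-0.0002,0.0096],[0.056,0,0],1]]'

```text
clock: 24.9
eef_pos: [0.4924, 0.2421, 0.1064]
tool_rot: [0.703, 0.711, -0.012, 0.015]
wrist_force: [-0.3, 1.5, 0.6]
width: 0.003
```

Request:
apply_moves --motion '[[[0,0,0.0006],[0.004,0,0],1],[[0,0,0.0012],[0.008,0,0],1],[[0,0,0.0018],[0.011,0,0],1],[[0,0,0.0024],[0.014,0,0],1],[[0,0,0.003],[0.017,0,0],1],[[0,0,0.0036],[0.02,0,0],1],[[0,0,0.0041],[0.023,0,0],1],[[0,0,0.0046],[0.026,0,0],1]]'

```text
clock: 25.7
eef_pos: [0.4924, 0.2419, 0.111]
tool_rot: [0.704, 0.711, -0.003, 0.006]
wrist_force: [0.5, -0.4, 1.5]
width: 0.001
```

Request:
apply_moves --motion '[[[0,0,0.0003],[0,0,0],1],[[0,0,0.0006],[0,0,0],1],[[0,0,0.0009],[0,0,0],1],[[0,0,0.0012],[0,0,0],1],[[0,0,0.0015],[0,0,0],1],[[0,0,0.0018],[0,0,0],1],[[0,0,0.0021],[0,0,0],1],[[0,0,0.0025],[0,0,0],1]]'

```text
clock: 26.5
eef_pos: [0.4924, 0.242, 0.1135]
tool_rot: [0.704, 0.711, -0.003, 0.005]
wrist_force: [0.7, -0.1, -0.7]
width: 0.002
```

```bash
python3 - <<'E'
from h import *
st=env.get_state(); print(st["clock"],st["eef_pos"],st["wrist_force"])
im=imaging.read_camera("scene"); a=cv2.resize(im[120:240,240:400],None,fx=4.9,fy=4.9,interpolation=cv2.INTER_CUBIC)
cv2.imwrite("pics/s14.png",a)
E
```

```text
26.5 [0.49239167 0.24196183 0.11347553] [ 0.74371869 -0.12287563 -0.66193194]
```

View pics/s14.png

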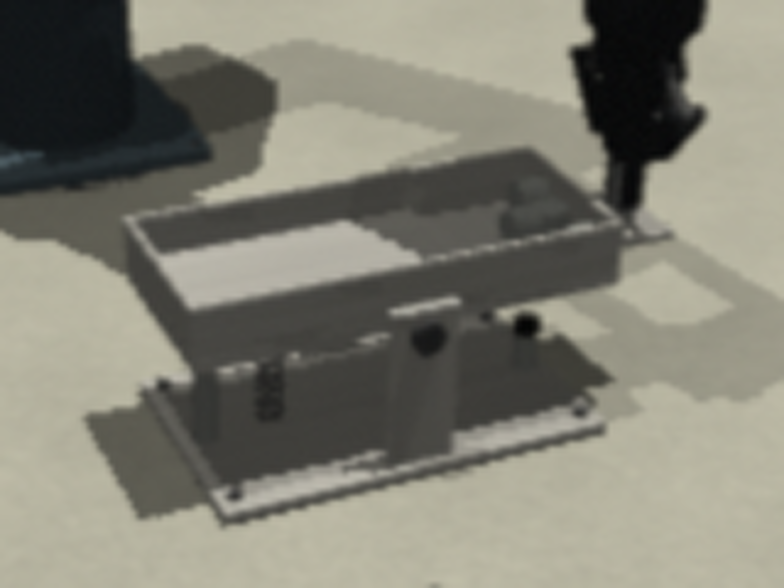

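The tray is level on its back stop and the finger force is gone. Retreating upward.

Request:
apply_moves --motion '[[[0,0,0.001],[0,0,0],1],[[0,0,0.004],[0,0,0],1],[[0,0,0.012],[0,0,0],1],[[0,0,0.03],[0,0,0],1],[[0,0,0.055],[0,0,0],1],[[0,0.01,0.085],[0,0,0],1],[[0,0.03,0.11],[0,0,0],1],[[0,0.04,0.12],[0,0,0],1]]'

```text
clock: 27.35
eef_pos: [0.4937, 0.2835, 0.2372]
tool_rot: [0.703, 0.711, -0.0, 0.007]
wrist_force: [-0.6, -0.3, -0.7]
width: 0.001
```

Request:
apply_moves --motion '[[[0,0.02,0],[0,0,0],1],[[0,0.045,0],[0,0,0],1],[[0,0.07,0],[0,0,0],1],[[0,0.08,0],[0,0,0],1],[[0,0.08,0],[0,0,0],1],[[0,0.08,0],[0,0,0],1],[[0,0.08,0],[0,0,0],1],[[0,0.08,0],[0,0,0],1]]'

```text
clock: 28.15
eef_pos: [0.4939, 0.3625, 0.2373]
tool_rot: [0.704, 0.71, -0.001, 0.007]
wrist_force: [-0.4, -0.3, -0.1]
width: -0.001
```

```bash
python3 - <<'E'
from h import *
st=env.get_state(); print(st["clock"],st["eef_pos"],st["wrist_force"])
im=imaging.read_camera("top"); a=cv2.resize(im[120:310,140:500],None,fx=2.2,fy=2.2,interpolation=cv2.INTER_CUBIC)
cv2.imwrite("pics/t15.png",a)
c=cv2.resize(im[215:310,190:370],None,fx=4.4,fy=4.4,interpolation=cv2.INTER_CUBIC)
cv2.imwrite("pics/t15c.png",cv2.convertScaleAbs(c,alpha=1.6))
m=model("top")
for n,a,h in [("step",.05,.012),("endwall bottom",.136,.005),("endwall top outer",.14,.04)]:
  for x in(.44,.544): print(n,((proj(m,[x,.066+a,.1+h])-[189.6,214.6])*4.4).round(0))
E
```

```text
28.15 [0.49391408 0.36245228 0.23729604] [-0.40937321 -0.32236801 -0.0780322 ]
step [325. 290.]
step [339.  77.]
endwall bottom [152. 283.]
endwall bottom [169.  72.]
endwall top outer [127. 281.]
endwall top outer [146.  62.]
```

View pics/t15.png

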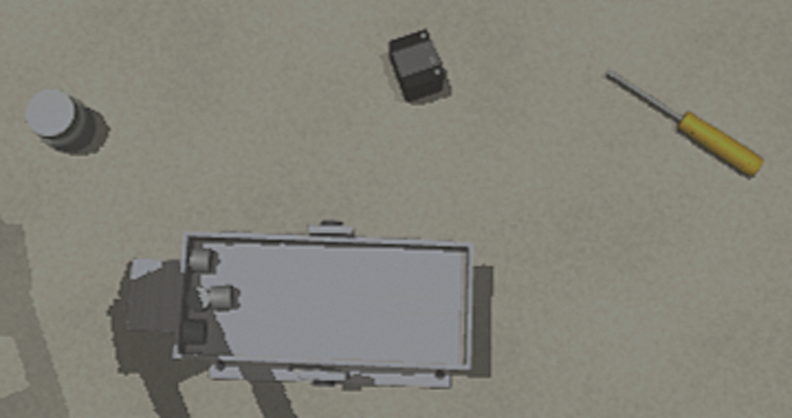

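View pics/t15c.png

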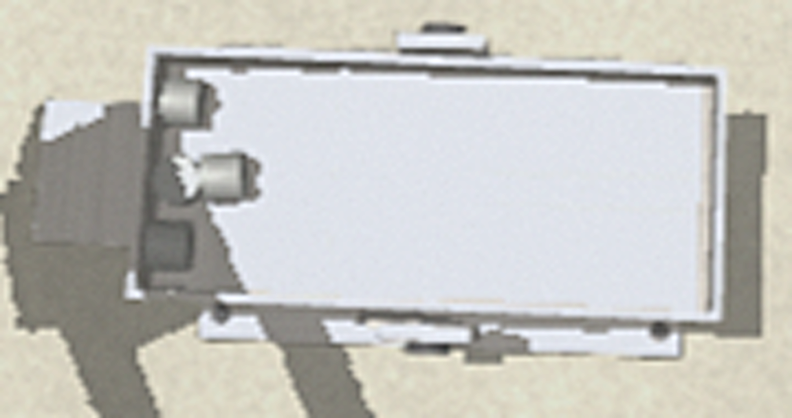

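The tray is level, and the bystanders are at the same spots as in the first picture. Three bushings show clearly at crop (185,100), (225,178) and (168,245). The fourth should be in the shadow at about (180,178), so I'll check that and check for motion.

```bash
python3 - <<'E'
from h import *
T=[imaging.read_camera("top") for _ in range(3)]
S=[imaging.read_camera("scene") for _ in range(2)]
print("diff",[cv2.absdiff(T[0],t)[215:310,190:370].max() for t in T], cv2.absdiff(S[0],S[1])[140:220,255:390].max())
c=cv2.resize(T[2][222:290,215:275],None,fx=8,fy=8,interpolation=cv2.INTER_CUBIC).astype(float)
d=cv2.resize(S[1][135:185,330:385],None,fx=7,fy=7,interpolation=cv2.INTER_CUBIC).astype(float)
gm=lambda x:(255*(np.clip(x,0,255)/255)**.55).astype(np.uint8)
h=max(c.shape[0],d.shape[0]); pad=lambda x:cv2.copyMakeBorder(x,0,h-x.shape[0],0,0,cv2.BORDER_CONSTANT)
o=np.hstack([pad(gm(c)),pad(gm(d))]); o=cv2.resize(o,None,fx=min(1,800/o.shape[1]),fy=min(1,800/o.shape[1])); cv2.imwrite("pics/f.png",o)
t0=cv2.imread("pics/top0.png")
for n,(y0,y1,x0,x1) in dict(driver=(145,205,410,490),relay=(130,170,312,347),jar=(155,195,148,192)).items(): print(n,(cv2.absdiff(t0,T[2])[y0:y1,x0:x1].max(2)>40).sum())
E
```

```text
diff [np.uint8(0), np.uint8(50), np.uint8(50)] 12
driver 0
relay 0
jar 0
```

View pics/f.png

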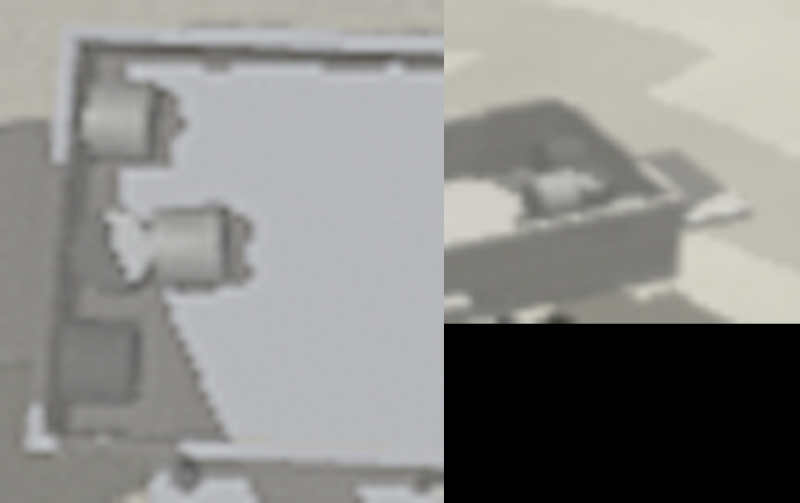

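The fourth shows as a round top at (110,245), half in shadow. The small differences lie on the shadow edge. I'll move the arm clear and check again.

Request:
apply_moves --motion '[[[0,0.02,0.02],[0,0,0],1],[[-0.02,0.05,0.05],[0,0,0],1],[[-0.05,0.085,0.08],[0,0,0],1],[[-0.08,0.12,0.1],[0,0,0],1],[[-0.11,0.15,0.1],[0,0,0],1],[[-0.13,0.17,0.1],[0,0,0],1],[[-0.13,0.17,0.1],[0,0,0],1],[[-0.13,0.17,0.1],[0,0,0],1]]'

```text
clock: 29.25
eef_pos: [0.3633, 0.5334, 0.3371]
tool_rot: [0.703, 0.711, -0.001, 0.007]
wrist_force: [0.2, -1.0, -0.5]
width: -0.001
```

```bash
python3 - <<'E'
from h import *
T=[imaging.read_camera("top") for _ in range(12)]
cv2.imwrite("pics/g0.png",T[0])
print("diff pocket",[int((cv2.absdiff(T[4],t)[222:290,222:275].max(2)>20).sum()) for t in T[4:]])
c=cv2.resize(T[-1][215:300,190:280],None,fx=7,fy=7,interpolation=cv2.INTER_CUBIC).astype(float)
cv2.imwrite("pics/g.png",(255*(np.clip(c,0,255)/255)**.6).astype(np.uint8))
print(env.get_state()["clock"],env.get_state()["eef_pos"])
E
```

```text
diff pocket [0, 0, 0, 0, 0, 0, 0, 0]
29.85 [0.36402552 0.53305284 0.33731369]
```

View pics/g.png

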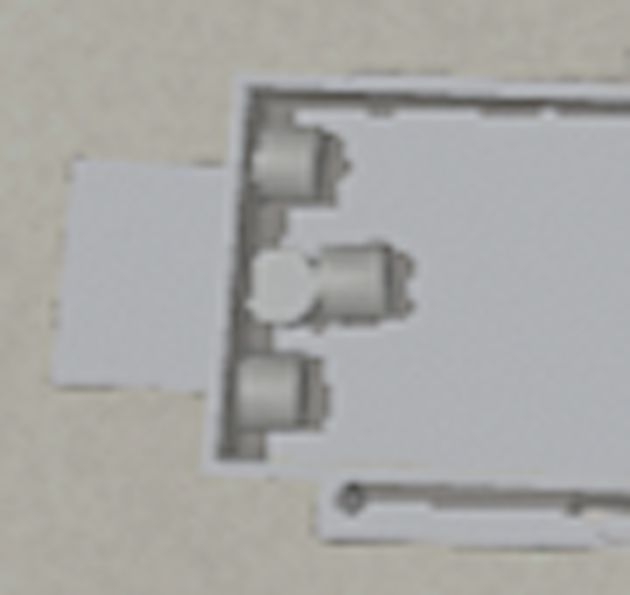

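All four bushings show clearly in the pocket, at crop (288,163), (285,285), (350,283) and (268,390). They are still and the tray is level. Handing in.

```bash
python3 -c "
from station import env
print(env.close_job())"
```

```text
the job is handed in; nothing more can be done
None
```

The job is handed in: the tray is level on its back stop and all four bushings lie still in the pocket. It took about 30 s of robot time.

- **Placing the stray:** I set it down upright on the high floor, on the centre line about 90 mm behind the hinge. The other three stayed where they stood.
- **Pressing the lip:** I took it down slowly along the hinge arc to the stop and held it there until all four had slid in. The highest force reading was about 10 N. Forces were only read at the end of each 0.8 s move, so brief peaks in between were not seen.
- **Easing back:** I brought the tray up over about 5 s. The readings showed contact until it was level; then I lifted the finger clear.

**Last checks:**
- **Pocket:** the top view showed all four bushings past the step, with no change over the last 8 pictures (about 0.4 s).
- **Bystanders:** the driver, relay and jar showed no change from the first picture.
- **Bushings:** one stands on end, and the other three tipped onto their sides going over the step.

**Disagreements:**
- The bushings slid later than described. They stuck until about 0.44 rad, close to the stop, instead of 0.2 to 0.3 rad.
- An earlier motion check flagged some differing pixels, apparently the arm's shadow edge. They were gone once the arm had moved away.

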